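Load the sample lift in the algae culture room

ROBOT

A 6-joint arm with a two-finger parallel gripper is mounted at the origin on the work surface. World frame = base frame: x ahead of the robot, y to its left, z up, the work surface at z = 0. Lengths are in m, angles in rad, forces in N, time in s.
With the tool pointing down it reaches from about 0.225 to 0.725 m from the base axis. Payload 3.1 kg.
Tool frame: the origin (TCP) lies midway between the tips of the shut fingers; the grasp point (between the pads) lies 19 mm behind it; z points along the fingers, y is the line along which they close (so a half turn about z gives the same grasp; the last joint's range is limited). The gripper opens to 85 mm and grips with 20 to 120 N. Pads are 22 mm wide; open, the fingers measure 114 mm over their backs; the gripper's body (76 mm by 85 mm) begins 54 mm behind the grasp point. The pads swing forward as they close: fully open they stand 13 mm farther back than shut.
Start: joints at [1.033, 0.048, 0.099, 1.622, 0, 1.443], TCP at [0.209, 0.482, 0.231] pointing down, gripper open.
Joint ranges: [-2.91, 2.91], [-0.99, 1.94], [-1.21, 1.42], [-2.12, 2.29], [-1.49, 1.47], [-3.14, 3.14]. Speed limits (rad/s): [2.79, 2.79, 3.14, 3.14, 3.14, 3.14].

INTERFACE

Orientations are given as a unit quaternion [x, y, z, w].
In Python, from plant import goto, servo_line, movej, move_gripper, dwell, solve_ik, get_image, camera_model, IKError, finish_job, silhouettes, get_time, get_q, get_dq, get_joint_efforts, get_tool_pos, get_orientation, get_force, get_wrist_torque, get_opening, get_grasp_force gives the robot as it stands. Calls block until the motion is done:
- goto(position, orientation): joint-space move of the TCP to a pose.
- servo_line(position, orientation=None, v=0.15, max_force=None): straight line of the TCP; orientation=None keeps the orientation; v is the mean speed in m/s. With max_force (N) it stops when the force on the tool has changed by that much, and returns True; else False.
- movej(angles): joint-space move.
- move_gripper(opening, grip_force=None): finger opening in m; grip_force is the grip in N (None keeps the last); returns when the fingers have stopped.
- dwell(seconds).
- solve_ik(position, orientation): joint angles nearest the present ones, or None.
- get_image(name): name is "scene" or "top" or "wrist"; returns the picture (400x640x3 uint8, blue, green, red); there is no depth.
- camera_model(name): a dict with "fx", "fy", "cx", "cy" (pixels), "cam_to_world" (4x4, takes a point from camera to world coordinates). Camera axes: x right, y up, looking along -z (the intrinsics and any distortion apply to the point x, -y, -z); pixel columns grow to the right and rows downward; lengths in m; the calibration is good to about 2 mm. A picture is of the moment at which its call begins: read the wrist's pose just before it. camera_model takes no time and is no camera call; for the wrist camera it gives the pose at the moment of the call.
A pose or a line that the arm cannot do raises IKError and nothing moves.
- finish_job(): hands the job in; it is judged then, once.
Trained networks look in the newest picture that a camera, given by its name, has taken for a name from the list of things; names that differ only in an ending like _2 or _b are one class to them, and where a whole thing is asked for, a point or a joint stands for the part that bears it (a point fixed in the world has none). Each returns a list of dicts, best first, with "score" (0 to 1); they miss things now and then, are a little off and sometimes report something else, mostly with a low value. They report only what shows in the picture. A call takes as long as a camera call. They do not tell look-alikes from the thing itself.
- silhouettes(camera, label): "mask" (400x640 bool, what is visible of it) and "at" ([column, row] in pixels, amid what is visible of it).
Readings, each from a call of its own:
- get_time(): time.
- get_q(): joint angles.
- get_dq(): joint speeds.
- get_joint_efforts(): joint torques, N m.
- get_tool_pos(): TCP position.
- get_orientation(): TCP orientation.
- get_force(): force on the tool from outside, world axes, zero at the start.
- get_wrist_torque(): the same for the moment, N m.
- get_opening(): finger opening in m.
- get_grasp_force(): force on a finger pad.
Only numpy, scipy, OpenCV 4.12 (cv2) and the standard library are available. Lean on these libraries where they do the work, as an engineer would, in place of code of your own. Each camera call takes 0.05 s, during which the arm holds its last target. There are 200 camera calls.

TASK

Stand the tall jar upright in the low bay and the squat jar upright in the high bay of the sample lift's sprung stage; only then, with both jars aboard, push the stage down and hold it until its brass catch has slid home, so that the stage stays down when you let go. The jars are glass: set them down rather than drop them, grip them with no more than about 60 N and press down with no more than about 35 N. Leave the necked bottle in the rack and everything else on the bench where it is.

Things in the scene. Friction and masses are not known exactly. Their poses are not given: they have to be found in the camera images.
- squat_jar_mid (a point): Centre (half-way up, on the axis) of the squat jar: closed round jar, green glass with a flat white lid, 50 mm diameter, 60 mm high in all (the lid is the top 14 mm, 45 mm diameter), about 0.16 kg give or take 40 %. Its z axis runs along the jar's axis from base to lid. It starts in the sloped rack, leaning 30 degrees.
- tall_jar_mid (a point): Centre (half-way up, on the axis) of the tall jar: same make, 50 mm diameter, 82 mm high in all (the lid is the top 14 mm, 45 mm diameter), about 0.20 kg give or take 40 %. z axis from base to lid. It starts in the sloped rack, leaning 30 degrees.
- neck_bottle_mid (a point): Centre of the necked bottle, to be left in the rack: green glass, 50 mm diameter up to 48 mm, then tapering to a neck with a 28 mm white cap, 96 mm high in all. z axis from base to cap.
- rack: Fixed dark steel rack, origin on the bench. Three places in a row (y = -88, 0, 88 mm) hold the two jars and the necked bottle in any order. The floor slopes 30 degrees, rising to +x, so jars lean 30 degrees from vertical towards the rack's -x; the middle of a jar's base is at x 0, z 55 mm. Front lip 22 mm above that floor, 4 mm ridges between places. Outline x -50 to 90, y -180 to 180 mm.
- light (a point): Middle of the white tube light fixed over the rack: a bar along the rack's y, 350 mm long, 30 mm wide, 30 mm high, 254 mm above the bench, 20 mm to +x of the places' base middles, so that a vertical gripper does not fit over the jars. It hangs on two posts at rack x = 64 mm, y = -165 and 165 mm.
- lift: Sample lift, fixed to the bench: grey base 130 x 190 x 12 mm (x -53 to 77 mm), with a sprung aluminium stage above it and a catch block on its +x side (x 54 to 98 mm, 45 mm high). Origin on the bench under the middle of the stage.
- low_bay (a point): Middle of the floor of the low bay on the stage, which moves with the stage (75 mm above the bench when the stage is fully up). The bay is 69 x 76 mm (x, y) inside with a lip 5 mm high on three sides and, towards the lift's +y, a step 22 mm high up to the high bay. Its axes are those of the lift: z up.
- high_bay (a point): Middle of the floor of the high bay on the stage, 78 mm from the low bay towards the lift's +y and 22 mm higher, so that both lids come level. 69 x 72 mm (x, y) inside with a lip 5 mm high all round. Axes those of the lift.
- stage (a joint): How far the stage has sunk, in m: 0 = up, 0.034 = bottom stop. It slides straight down on a spring (0.6 N + 0.35 N per mm), so the jars alone sink it about 5 to 13 mm. The catch can slide in once it is beyond about 0.030; caught, it rests at about 0.0295. Pushing to the bottom takes about 8 to 18 N besides the jars' weight, more if done fast.
- catch (a joint): How far the brass spring catch on the lift's +x side is pushed back, in m: 0 = home. The sinking stage pushes it back about 5 mm; it is damped and needs about 0.3 to 1 s to slide home while the stage is held at the bottom; let go sooner, the stage comes up again.
- dish: Clear flat round dish lying in front of the lift (its -x side), 92 mm diameter, 17 mm high. Origin at the middle of its underside. To be left alone.
- brush: Small brush lying in front of the rack (its -x side), 160 mm long, 20 mm thick. Origin under its middle. To be left alone.
- tee: Yellow plastic hose tee lying on the bench in front of the robot, 44 x 18 x 14 mm. Origin under its middle. To be left alone.
- culture0: Large closed culture jar standing on the bench beyond the rack and lift, 90 mm diameter, 130 mm high. Origin at the middle of its underside. To be left alone.
- culture1: Large culture jar as culture0, on the left side.
- culture2: Large culture jar as culture0, on the right side.
Mind the look-alikes: they are no part of the job. Leave any turquoise look-alike of the part that bears squat_jar_mid alone.

How it is judged:
By the outcome, as a careful person would: the job done as asked, in the order asked, and still so for the second after the job is handed in, with the robot touching nothing.
It also fails if it takes over 72 s, if anything falls off the work surface, if the arm or the gripper's body presses on something with over 40 N, if the wrist force passes 120 N, or if a joint passes its speed limit or range.

## Working session

There is one attempt and no reset: what is moved stays moved. The work goes in short steps, each a Python script; the robot and the scene stay as the last script left them, time stands still between calls to the robot, and variables do not carry over. Pictures are saved under pics/ and viewed, at most 10 in all, crops included, and the job is handed in when it is done.

```bash
ls; mkdir -p pics; python3 - <<'E'
from plant import *
import cv2,numpy as np
for c in ("scene","top"):
    im=get_image(c); cv2.imwrite(f"pics/{c}0.png",im)
    m=camera_model(c); print(c,{k:(np.round(v,4).tolist() if k=="cam_to_world" else v) for k,v in m.items()})
    for l in ("squat_jar_mid","tall_jar_mid","neck_bottle_mid","rack","light","lift","low_bay","dish","brush","tee","stage"):
        try: print(l,[(round(d["score"],2),np.round(d["at"]).tolist(),int(d["mask"].sum())) for d in silhouettes(c,l)])
        except Exception as e: print(l,e)
print(get_time(),get_tool_pos(),get_orientation())
E
```

```text
pics
scene {'fx': 388.2922803152636, 'fy': 388.2922803152636, 'cx': 315.5099657080335, 'cy': 200.54395025258455, 'cam_to_world': [[-0.6609, -0.6072, 0.4411, 1.2615], [0.7505, -0.5322, 0.3918, 0.5885], [-0.0031, 0.59, 0.8074, 1.3962], [0.0, 0.0, 0.0, 1.0]]}
squat_jar_mid [(0.69, [275.0, 150.0], 94), (0.64, [283.0, 161.0], 164), (0.54, [301.0, 154.0], 103)]
tall_jar_mid [(0.67, [290.0, 172.0], 169), (0.3, [292.0, 172.0], 1610)]
neck_bottle_mid []
rack [(0.86, [287.0, 170.0], 1781)]
light [(0.93, [290.0, 172.0], 1752), (0.64, [293.0, 174.0], 175)]
lift [(0.79, [360.0, 246.0], 1617)]
low_bay [(0.6, [362.0, 239.0], 847), (0.29, [319.0, 169.0], 99), (0.23, [440.0, 274.0], 794)]
dish [(0.78, [386.0, 230.0], 362)]
brush [(0.51, [317.0, 168.0], 90)]
tee [(0.61, [246.0, 143.0], 538)]
stage [(0.92, [365.0, 238.0], 861), (0.68, [307.0, 183.0], 137), (0.59, [294.0, 173.0], 202)]
top {'fx': 393.839114923527, 'fy': 393.839114923527, 'cx': 323.8236146536745, 'cy': 207.83537568497775, 'cam_to_world': [[0.0169, 0.9881, -0.153, 0.3792], [-0.9996, 0.0201, 0.0196, 0.0099], [0.0224, 0.1526, 0.988, 1.3478], [0.0, 0.0, 0.0, 1.0]]}
squat_jar_mid [(0.82, [417.0, 275.0], 273), (0.64, [416.0, 241.0], 265), (0.49, [447.0, 262.0], 240)]
tall_jar_mid [(0.51, [388.0, 238.0], 299), (0.34, [260.0, 213.0], 1249)]
neck_bottle_mid [(0.86, [362.0, 230.0], 299)]
rack [(0.94, [394.0, 221.0], 2800), (0.21, [161.0, 236.0], 962)]
light [(0.93, [391.0, 219.0], 2968), (0.62, [376.0, 266.0], 362)]
lift [(0.62, [258.0, 213.0], 2325)]
low_bay [(0.62, [256.0, 214.0], 1220)]
dish [(0.77, [247.0, 247.0], 602)]
brush [(0.85, [378.0, 265.0], 405)]
tee []
stage [(0.91, [253.0, 214.0], 1236)]
1.2 [0.20919293 0.48152294 0.23130705] [ 2.03472627e-01  9.79080635e-01  1.52460186e-06 -4.03890277e-06]
```

```bash
python3 - <<'E'
import cv2
t=cv2.imread("pics/top0.png")[150:330,180:500]
s=cv2.imread("pics/scene0.png")[110:310,200:480]
t=cv2.resize(t,(800,450),interpolation=cv2.INTER_CUBIC);cv2.imwrite("pics/topc.png",t)
cv2.imwrite("pics/scenec.png",cv2.resize(s,(800,571),interpolation=cv2.INTER_CUBIC))
E
```

```text
(no output)
```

View pics/topc.png

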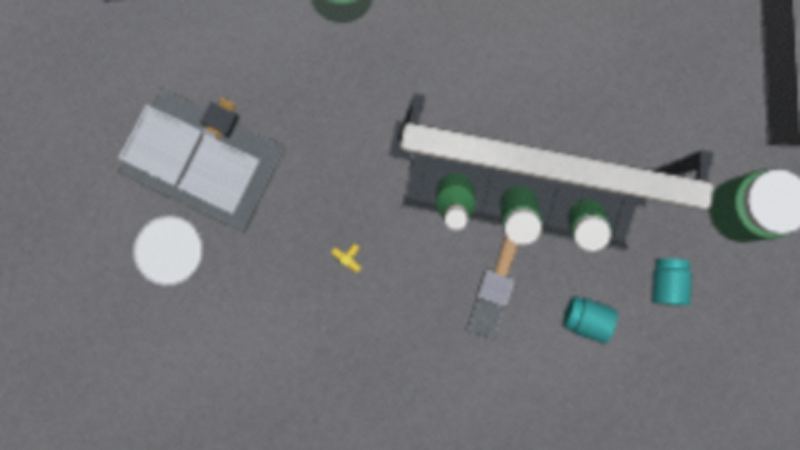

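View pics/scenec.png

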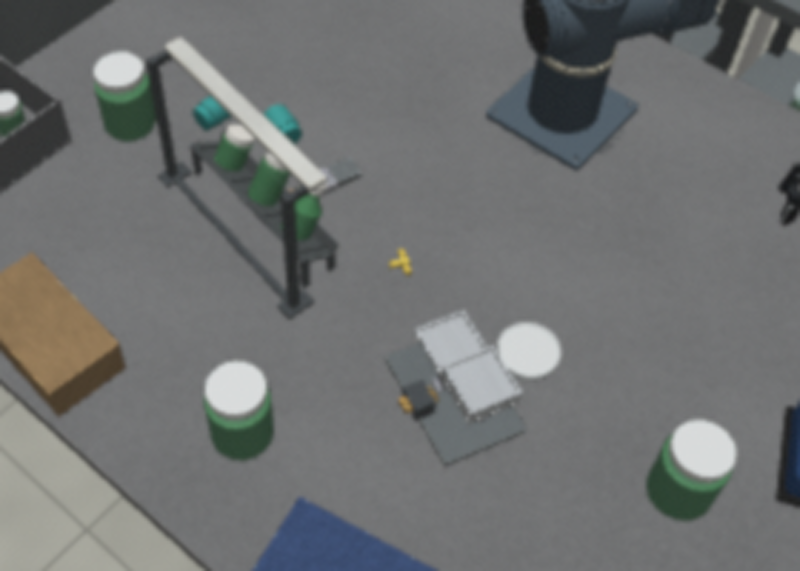

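Candidates in the top picture: the necked bottle is at (362,236), the middle jar at (388,238) and the right jar at (416,241). The turquoise look-alikes lie on the bench at (448,262) and (417,277), so I'll leave them alone. The middle jar looks like the tall one. The lift's high bay is the left one in this view, since the catch block marks +x at the top.

Next I'll fit the poses and check the lids.

```bash
cat > h.py <<'E'
from plant import *
import cv2,numpy as np
from scipy.optimize import minimize
from scipy.spatial.transform import Rotation as R
def proj(m,P):
    T=np.linalg.inv(m["cam_to_world"]); p=np.atleast_2d(P)@T[:3,:3].T+T[:3,3]
    return np.c_[m["fx"]*p[:,0]/-p[:,2]+m["cx"], m["fy"]*-p[:,1]/-p[:,2]+m["cy"]]
def back(m,px,z):
    T=np.asarray(m["cam_to_world"]); d=T[:3,:3]@[(px[0]-m["cx"])/m["fx"],-(px[1]-m["cy"])/m["fy"],-1]
    return T[:3,3]+d*(z-T[2,3])/d[2]
def box(x0,x1,y0,y1,z0,z1): return np.array([[x,y,z] for x in(x0,x1) for y in(y0,y1) for z in(z0,z1)])
def place(P,p):
    c,s=np.cos(p[2]),np.sin(p[2]); P=np.atleast_2d(P)
    return np.c_[p[0]+c*P[:,0]-s*P[:,1],p[1]+s*P[:,0]+c*P[:,1],P[:,2]]
def hullmask(m,boxes,p,k=4):
    o=np.zeros((400*k,640*k),np.uint8)
    for b in boxes: cv2.fillConvexPoly(o,cv2.convexHull(np.round((proj(m,place(b,p))+.5)*k).astype(np.int32)),1)
    return cv2.resize(o.astype(np.float32),(640,400),interpolation=cv2.INTER_AREA)
def fit(obs,p0):
    """obs: list of (camera model, mask, boxes); maximises summed IoU over x,y,yaw"""
    def f(p):
        return -sum(np.minimum(h,M).sum()/np.maximum(h,M).sum() for m,M,b in obs for h in [hullmask(m,b,p)])
    S=np.array([p0]+[np.add(p0,d) for d in ((.02,0,0),(0,.02,0),(0,0,.15))])
    r=minimize(f,p0,method="Nelder-Mead",options=dict(initial_simplex=S,xatol=1e-4,fatol=1e-4))
    return r.x,-r.fun/len(obs)
E
python3 - <<'E'
from h import *
T,S=camera_model("top"),camera_model("scene")
imt,ims=get_image("top"),get_image("scene")
L=box(.005,.035,-.175,.175,.239,.269)
def best(c,l): return silhouettes(c,l)[0]["mask"].astype(float)
# colour masks for the light (white, low saturation)
mt=best("top","light")
g=(imt.min(2)>130)&(cv2.dilate(mt.astype(np.uint8),np.ones((5,5)))>0)
n,lab,st,_=cv2.connectedComponentsWithStats(g.astype(np.uint8)); k=1+st[1:,4].argmax(); gt=(lab==k).astype(float)
print("light colour px",gt.sum(),"net px",mt.sum())
c=back(T,(402,215),.254); p0=[c[0],c[1],-.15]
for nm,o in (("colour",[(T,gt,[L])]),("net",[(T,mt,[L])]),("both",[(T,gt,[L]),(S,best("scene","light"),[L])])):
    p,q=fit(o,p0); print(nm,p,q)
# stage as two plates, tops at lip heights
St=[box(-.037,.037,-.079,.002,.07,.08),box(-.037,.037,.002,.079,.07,.102)]
c=back(T,(255,214),.085)
ms,mss=best("top","stage"),best("scene","stage")
for nm,o in (("top",[(T,ms,St)]),("both",[(T,ms,St),(S,mss,St)])):
    p,q=fit(o,[c[0],c[1],-.5]); print("stage",nm,p,q)
B=[box(-.053,.077,-.095,.095,0,.012),*St,box(.054,.098,-.022,.022,0,.045)]
p,q=fit([(T,best("top","lift"),B),(S,best("scene","lift"),B)],p); print("lift",p,q)
# white lids in the rack
w=((imt.min(2)>140)).astype(np.uint8); n,lab,st,ce=cv2.connectedComponentsWithStats(w)
print([(st[i,4],np.round(ce[i],1).tolist()) for i in range(1,n) if st[i,4]>20])
E
```

```text
light colour px 1398.0 net px 3078.0
colour [ 0.51051337 -0.22786438 -0.17612673] 0.8802803039250423
net [ 0.5092941  -0.22063802 -0.14741416] 0.5114112903225806
both [ 0.51023355 -0.22769182 -0.17287712] 0.5831281874010594
stage top [ 0.55333947  0.2058672  -0.40844539] 0.9517952293212489
stage both [ 0.5538594   0.20525575 -0.41345131] 0.9366645501796858Traceback (most recent call last):
  File "<stdin>", line 21, in <module>
  File "<stdin>", line 5, in best
IndexError: list index out of range
```

```bash
python3 - <<'E'
from h import *
T,S=camera_model("top"),camera_model("scene")
imt=get_image("top")
p=[.5105,-.2279,-.176]
w=((imt.min(2)>120)).astype(np.uint8); n,lab,st,ce=cv2.connectedComponentsWithStats(w)
print([(int(st[i,4]),np.round(ce[i],1).tolist()) for i in range(1,n) if st[i,4]>20])
for y in(.088,0,-.088):
  for h in (.060,.082,.096):
    P=place([-h*.5,y,.055+h*.866],p); print(y,h,P.round(3),proj(T,P).round(1))
v=imt.copy()
L=box(.005,.035,-.175,.175,.239,.269)
def draw(b,p,c):
    q=cv2.convexHull(proj(T,place(b,p)).astype(np.float32))
    cv2.polylines(v2,[np.round(((q+.5)-[180,150])*2.5).astype(np.int32)],True,c,1)
v2=cv2.resize(v[150:330,180:500],(800,450),interpolation=cv2.INTER_CUBIC)
draw(L,p,(0,0,255)); draw(box(-.05,.09,-.18,.18,0,.0),p,(0,255,255))
ps=[.5536,.2055,-.411]
for b in (box(-.0345,.0345,-.076,0,.075,.075),box(-.0345,.0345,.004,.076,.097,.097),box(-.053,.077,-.095,.095,0,.012)): draw(b,ps,(0,0,255))
for y in(.088,0,-.088):
  for h in (.060,.082):
    q=np.array([[np.cos(t),np.sin(t)] for t in np.linspace(0,6.28,20)])*.0225
    P=np.c_[-h*.5+q[:,0]*.866,y+q[:,1],.055+h*.866+q[:,0]*.5]; draw(P,p,(255,0,255) if h>.07 else (255,255,0))
cv2.imwrite("pics/ov.png",v2)
E
```

```text
[(39175, [246.6, 60.4]), (511, [316.4, 134.8]), (2451, [122.5, 162.6]), (179, [519.6, 150.6]), (27, [501.6, 164.6]), (193, [521.1, 169.1]), (1102, [72.8, 262.2]), (48, [502.9, 183.1]), (240, [522.9, 189.2]), (1299, [255.1, 213.1]), (520, [10.7, 206.1]), (42, [504.8, 199.8]), (1423, [402.5, 216.0]), (553, [491.9, 230.2]), (586, [150.2, 232.9]), (86, [362.1, 237.3]), (183, [388.9, 240.9]), (673, [246.8, 249.8]), (180, [416.7, 243.2]), (147, [378.5, 264.8]), (241, [4.5, 292.0]), (37, [319.6, 353.9])]
0.088 0.06 [[ 0.496 -0.136  0.107]] [[361.7 232. ]]
0.088 0.082 [[ 0.486 -0.134  0.126]] [[361.8 234.9]]
0.088 0.096 [[ 0.479 -0.133  0.138]] [[361.9 236.8]]
0 0.06 [[ 0.481 -0.223  0.107]] [[389.  237.4]]
0 0.082 [[ 0.47  -0.221  0.126]] [[389.6 240.4]]
0 0.096 [[ 0.463 -0.219  0.138]] [[389.9 242.3]]
-0.088 0.06 [[ 0.466 -0.309  0.107]] [[416.4 242.8]]
-0.088 0.082 [[ 0.455 -0.307  0.126]] [[417.4 245.9]]
-0.088 0.096 [[ 0.448 -0.306  0.138]] [[418.  247.9]]
```

View pics/ov.png

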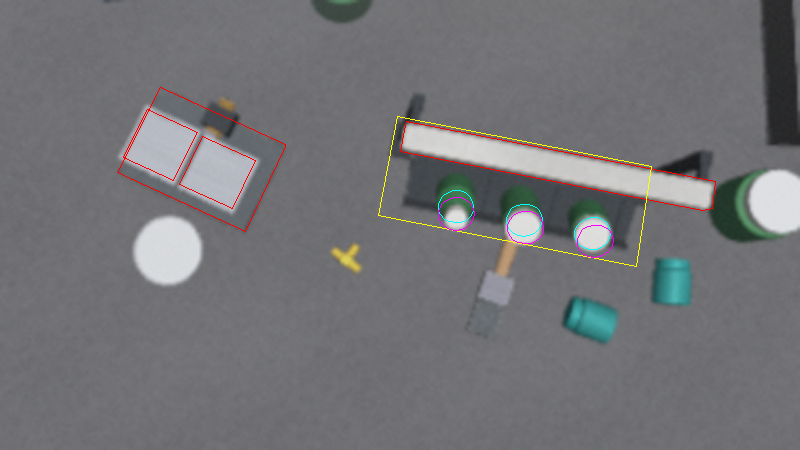

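The overlay agrees with the picture. The lids match a 96 mm bottle at (362,237), the tall jar in the middle at (389,241) and the squat jar on the right at (417,243). The lift outline also matches. Next I'll check reach, move to pre-grasp and take a wrist crop.

```bash
cat >> h.py <<'E'
RACK=np.array([.5105,-.2279,-.175]); LIFT=np.array([.5536,.2055,-.411])
def quat(z,y,yaw):
    z=np.array(z,float);y=np.array(y,float)
    return (R.from_euler("z",yaw)*R.from_matrix(np.c_[np.cross(y,z),y,z])).as_quat()
AX=np.array([-.5,0,.8660254])
def rackpose(y,h,s=1):   # TCP for grasp point at height h up the jar axis
    return place(np.array([0,y,.055])+AX*(h-.019),RACK)[0], quat(-AX,[0,s,0],RACK[2])
def liftpose(y,z,s=1,along="x"):  # TCP position at lift y, world z, closing along lift x or y
    return place([0,y,z],LIFT)[0], quat([0,0,-1],[s,0,0] if along=="x" else [0,s,0],LIFT[2])
E
python3 - <<'E'
from h import *
for s in (1,-1):
    print("s",s)
    for nm,pq in dict(tallpre=rackpose(0,.165,s),tall=rackpose(0,.045,s),sqpre=rackpose(-.088,.165,s),sq=rackpose(-.088,.033,s),
      lowpre=liftpose(-.038,.25,s),low=liftpose(-.038,.10,s),hipre=liftpose(.04,.25,s),hi=liftpose(.04,.12,s),push=liftpose(.04,.12,s,"y")).items():
        q=solve_ik(*pq); print(nm,pq[0].round(3),None if q is None else np.round(q,2))
E
```

```text
s 1
tallpre [ 0.439 -0.215  0.181] [-0.78 -0.6  -0.62  1.11  0.29 -0.54]
tall [ 0.498 -0.226  0.078] [-0.69 -0.39 -0.7   0.8   0.25 -0.46]
sqpre [ 0.423 -0.302  0.181] [-0.97 -0.45 -0.52  1.12  0.37 -0.73]
sq [ 0.488 -0.313  0.067] [-0.86 -0.24 -0.6   0.79  0.32 -0.62]
lowpre [0.538 0.171 0.25 ] [0.19 0.16 0.26 1.67 0.   2.17]
low [0.538 0.171 0.1  ] [ 0.19  0.16 -0.04  1.37  0.    2.17]
hipre [0.57  0.242 0.25 ] [0.29 0.31 0.43 1.7  0.   2.28]
hi [0.57  0.242 0.12 ] [0.29 0.3  0.16 1.43 0.   2.28]
push [0.57  0.242 0.12 ] [0.29 0.3  0.16 1.43 0.   0.7 ]
s -1
tallpre [ 0.439 -0.215  0.181] [-0.78 -0.6  -0.62  1.11  0.29  2.6 ]
tall [ 0.498 -0.226  0.078] [-0.69 -0.39 -0.7   0.8   0.25  2.68]
sqpre [ 0.423 -0.302  0.181] [-0.97 -0.45 -0.52  1.12  0.37  2.42]
sq [ 0.488 -0.313  0.067] [-0.86 -0.24 -0.6   0.79  0.32  2.52]
lowpre [0.538 0.171 0.25 ] [ 0.19  0.16  0.26  1.67  0.   -0.97]
low [0.538 0.171 0.1  ] [ 0.19  0.16 -0.04  1.37  0.   -0.97]
hipre [0.57  0.242 0.25 ] [ 0.29  0.31  0.43  1.7   0.   -0.87]
hi [0.57  0.242 0.12 ] [ 0.29  0.3   0.16  1.43  0.   -0.87]
push [0.57  0.242 0.12 ] [ 0.29  0.3   0.16  1.43  0.   -2.44]
```

```bash
python3 - <<'E'
from h import *
WP=([.36,0,.30],quat([0,0,-1],[0,1,0],-.4))
goto(*liftpose(0,.30,-1)); m1=camera_model("wrist"); a=get_image("wrist")
goto(*WP); move_gripper(.068,40); goto(*rackpose(0,.185)); m2=camera_model("wrist"); b=get_image("wrist")
def draw(im,m,b,p,c):
    cv2.polylines(im,[np.round(cv2.convexHull(proj(m,place(b,p)).astype(np.float32))).astype(np.int32)],True,c,1)
for bx in (box(-.0345,.0345,-.076,0,.075,.075),box(-.0345,.0345,.004,.076,.097,.097),box(-.053,.077,-.095,.095,0,.0)): draw(a,m1,bx,LIFT,(0,0,255))
t=np.linspace(0,6.28,24)
for y,h in ((0,.082),(-.088,.06),(.088,.048)):
    r=.0225 if h!=.048 else .025
    draw(b,m2,np.c_[-h*.5+r*np.cos(t)*.866,y+r*np.sin(t),.055+h*.866+r*np.cos(t)*.5],RACK,(0,0,255))
cv2.imwrite("pics/w.png",cv2.resize(np.vstack([a,b]),(480,600)))
print(get_time())
E
```

```text
6.15
```

View pics/w.png

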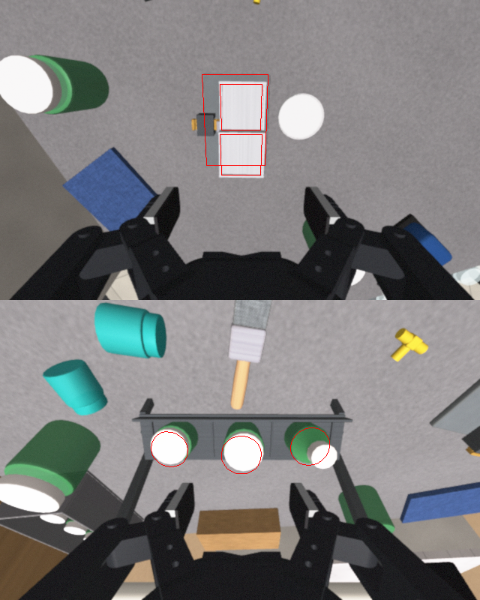

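The wrist crops confirm the choice. The predicted lid circles sit on the tall jar's lid at (242,453) and the squat jar's at (170,448); the bottle is at (322,456). The turquoise jars lie clear of the arm. The bay outlines match too. I'll grasp the tall jar now.

```bash
cat >> h.py <<'E'
WP=([.36,0,.32],quat([0,0,-1],[0,1,0],-.4))
def pick(y,h):
    p,q=rackpose(y,h); print("contact?",servo_line(p,q,v=.08,max_force=8),get_tool_pos()-p)
    move_gripper(.03,40); print("open",get_opening(),"grip",get_grasp_force(),"F",get_force())
    p,q=rackpose(y,h+.03); servo_line(p,q,v=.06)
    p,q=rackpose(y,h+.13); servo_line(p,q,v=.15); print("held",get_opening(),get_grasp_force(),get_time())
E
python3 - <<'E'
from h import *
pick(0,.045); goto(*WP); print(get_force(),get_opening()); goto(*liftpose(-.038,.075+.045-.019+.10,-1))
dwell(.3); print(get_force(),get_time()); cv2.imwrite("pics/tall.png",get_image("wrist")[100:])
E
```

```text
contact? False [ 0.00023746 -0.00026436  0.00069891]
open 0.04915433027193923 grip 40.960503816604614 F [-1.0069521   1.20637628  2.78299226]
held 0.049168953774754096 41.954410672187805 9.8167
[-0.77264967  0.39832276 -3.46943963] 0.04909961810136521
[ 0.66539726 -0.201921   -2.23326839] 12.2167
```

View pics/tall.png

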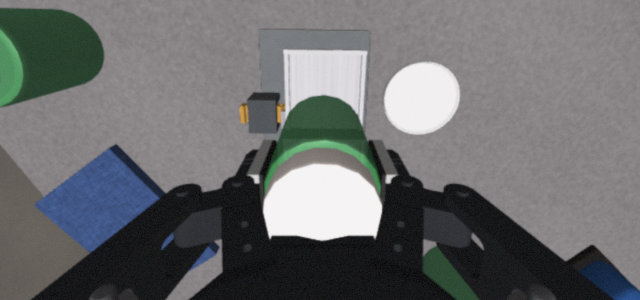

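The tall jar is held upright (about 2.2 N) over the low bay, between the fingers at (322,200). I'll lower it until the stage carries its weight.

```bash
cat >> h.py <<'E'
def setdown(y,z,dF):
    p,q=liftpose(y,z+.015,-1); servo_line(p,q,v=.1); dwell(.3); f0=get_force()[2]
    p,q=liftpose(y,z-.012,-1); c=servo_line(p,q,v=.012,max_force=dF)
    print("stop",c,"below nominal contact",z-get_tool_pos()[2],"dF",get_force()-[0,0,f0])
    g=get_tool_pos()[2]; move_gripper(.062); dwell(.3); print("open",get_opening())
    p,q=liftpose(y,g+.03,-1); servo_line(p,q,v=.06); p,q=liftpose(y,.27,-1); servo_line(p,q,v=.15); print(get_time())
E
python3 - <<'E'
from h import *
setdown(-.038,.101,2.0)
goto(*WP); move_gripper(.068); cv2.imwrite("pics/t1.png",np.hstack([cv2.resize(get_image(c)[a:b,e:f],(390,300),interpolation=cv2.INTER_CUBIC) for c,a,b,e,f in (("top",165,265,195,325),("scene",195,295,300,430))]))
E
```

```text
stop True below nominal contact 0.0049481962225046 dF [1.2185318  0.25029563 2.75354137]
open 0.06196500485760149
17.4083
```

View pics/t1.png

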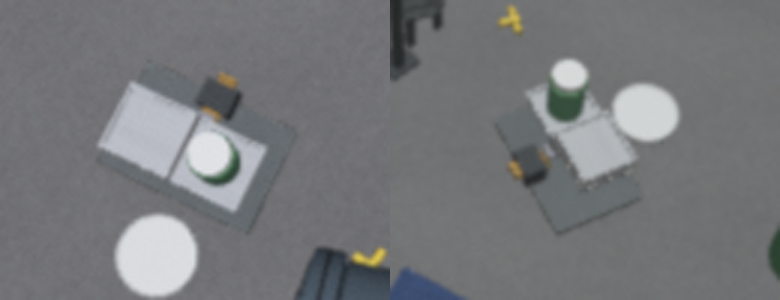

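The tall jar stands upright in the low bay, lid at (211,153) in the left crop. Next is the squat jar.

```bash
python3 - <<'E'
from h import *
goto(*rackpose(-.088,.185)); pick(-.088,.033); goto(*WP)
goto(*liftpose(.04,.21,-1)); print(get_opening(),get_force())
setdown(.04,.107,1.7)
goto(*WP); dwell(.2); cv2.imwrite("pics/t2.png",np.hstack([cv2.resize(get_image(c)[a:b,e:f],(390,300),interpolation=cv2.INTER_CUBIC) for c,a,b,e,f in (("top",165,265,195,325),("scene",195,295,300,430))]))
im=get_image("top"); w=(im.min(2)>150).astype(np.uint8); T=camera_model("top")
for y in(-.038,.04): print(y,proj(T,place([0,y,.149],LIFT)).round(1))
n,lab,st,ce=cv2.connectedComponentsWithStats(w); print([(int(st[i,4]),ce[i].round(1)) for i in range(1,n) if 225<ce[i][0]<300 and st[i,4]>50])
E
```

```text
contact? False [ 0.00016694 -0.00032977  0.00063509]
open 0.04928141500413402 grip 41.21071994304657 F [-3.24917994  1.03082192  3.71218965]
held 0.04915377170444751 41.84406101703644 23.8833
0.048978770597581205 [-1.03081205  0.13330712 -1.3710842 ]
stop True below nominal contact 0.006498504024464349 dF [1.08984039 0.39262753 2.28158954]
open 0.061989890777739996
31.6583
-0.038 [[263.4 215.2]]
0.04 [[240.5 204.6]]
[(1201, array([233.1,  81.9])), (1616, array([294.8,  84.7])), (1006, array([255.2, 213.1])), (606, array([246.7, 249.7]))]
```

View pics/t2.png

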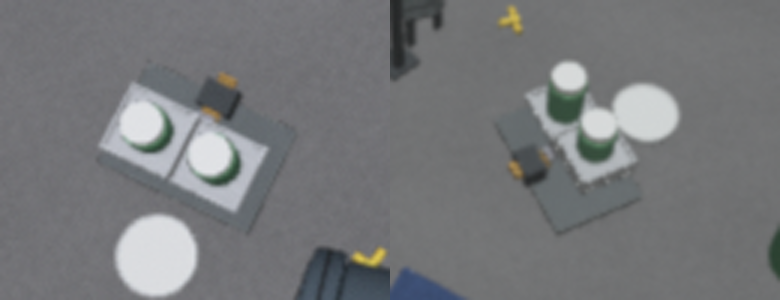

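Both jars stand upright in their bays, squat lid at (143,123) and tall lid at (211,153). Next I'll push on the squat jar's lid with shut fingers.

```bash
python3 - <<'E'
from h import *
move_gripper(0.0,20); goto(*liftpose(.039,.20,-1)); dwell(.3); f0=get_force()[2]
p,q=liftpose(.039,.155,-1); print(servo_line(p,q,v=.06,max_force=5))
for z in (.140,.130):
    p,q=liftpose(.039,z,-1); c=servo_line(p,q,v=.02,max_force=24); print(c,get_tool_pos()[2],get_force()[2]-f0)
p,q=liftpose(.039,.117,-1); c=servo_line(p,q,v=.012,max_force=18); print(c,get_tool_pos()[2],get_force()[2]-f0)
for i in range(4): dwell(.4); print(get_tool_pos()[2].round(4),round(get_force()[2]-f0,1))
print(get_time())
cv2.imwrite("pics/hold.png",get_image("scene"))
E
```

```text
False
False 0.1407078507619679 4.029714346163625
False 0.13098902997102652 6.561676973281821
False 0.12290899180121279 20.778837340776516
0.123 20.7
0.1229 20.6
0.1229 20.4
0.1229 19.8
40.7167
```

```bash
python3 - <<'E'
from h import *
p,q=liftpose(.039,.135,-1); servo_line(p,q,v=.02); print(get_force()[2])
p,q=liftpose(.039,.25,-1); servo_line(p,q,v=.15); goto(*WP); dwell(.5); print(get_time())
cv2.imwrite("pics/t3.png",np.hstack([cv2.resize(get_image(c)[a:b,e:f],(390,300),interpolation=cv2.INTER_CUBIC) for c,a,b,e,f in (("top",165,265,195,325),("scene",195,295,300,430))]))
T,S=camera_model("top"),camera_model("scene")
for s in (.010,.0295):print(s,[proj(S,place([0,y,.157-s],LIFT)).round(1).tolist() for y in(-.038,.04)])
E
```

```text
0.3809269545284853
44.475
0.01 [[[359.3, 220.3]], [[369.4, 236.1]]]
0.0295 [[[358.9, 223.0]], [[368.9, 238.8]]]
```

View pics/t3.png

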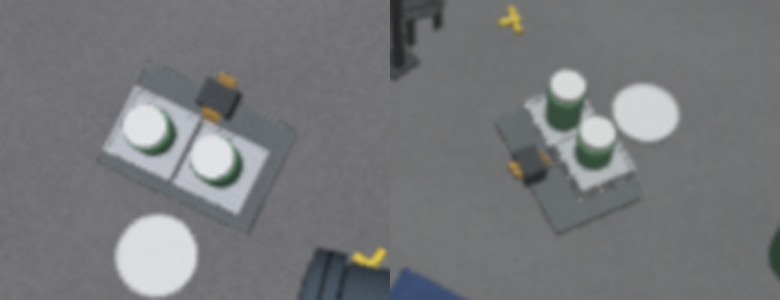

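The lids in the scene crop dropped from row 77 to row 85, about 2.7 px, which is what a caught stage at 29.5 mm predicts. Both jars are still upright and the arm is clear.

```bash
python3 -c "
from plant import *
print(finish_job(),get_time())"
```

```text
the job is handed in; nothing more can be done
the job is handed in; nothing more can be done
```

The job is handed in at about 45 s: the tall jar stands in the low bay and the squat jar in the high bay, and the stage stayed down after I let go, with about 42 N of grip and a 21 N push; the catch itself is too small to see, so that it slid home is inferred from the lids sitting at the caught height.

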